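Lock the lever arch file at the craft table

ROBOT

A 6-joint arm with a two-finger parallel gripper is mounted at the origin on the work surface. World frame = base frame: x ahead of the robot, y to its left, z up, the work surface at z = 0. Lengths are in m, angles in rad, forces in N, time in s.
With the tool pointing down it reaches from about 0.35 to 0.85 m from the base axis. Payload 8.1 kg.
Tool frame: the origin (TCP) lies at the centre of the arm's flange, where the gripper is bolted on; the fingertips stand 186 mm ahead of it and the grasp point (between the pads) lies 167 mm ahead of it; z points along the fingers, y is the direction in which the jaws open and shut (so a half turn about z gives the same grasp; the last joint's range is limited). The gripper opens to 93 mm and grips with 3 to 60 N. Pads are 15 mm wide; open, the fingers measure 128 mm over their backs; the gripper's body (75 mm by 188 mm) begins 65 mm behind the grasp point.
Start: joints at [1.135, 0.13, 1.488, -0, 1.523, -0.085], TCP at [0.206, 0.563, 0.405] pointing down, gripper open.
Joint ranges: [-2.96, 2.96], [-0.89, 2.26], [0.02, 2.5], [-1.34, 4.48], [0, 2.73], [-2.66, 2.66]. Speed limits (rad/s): [2.39, 2.39, 2.79, 3.14, 3.14, 3.14].

INTERFACE

Orientations are given as a rotation vector (axis times angle).
In Python, from plant import robot, viewer, order gives the robot as it stands.
- The arm moves only by the tool apply_moves, never from a script. Its argument "deltas" is a list of rows, each a list of 3 entries, a list of its own where there are three numbers: the finger opening in mm, from 0 to 93, then the shift along the tool's x, y, z in mm, then the turn about the tool's z in rad. In form: [[grip, [dx, dy, dz], yaw], ...]. A call has 1 to 5 rows; each row shifts and turns the commanded pose from where the row before left it, along the tool's axes as they then stand; what a row does not reach is not made up. A row lasts 1/8 s, in which the tool goes at most 62.5 mm and 10.7 degrees, less where a joint would pass 70% of its speed; a pose out of reach is approached as far as the arm can. A call is refused whole if a number of a shift passes 62.5 or a number of a turn 0.188, either way. A call with a gripper value outside its range is refused whole. The fingers move at their own pace and stop on an object; "grip_force" is the grip in N (left out, the last holds). Time passes only in rows, so rows that do not move let the fingers close. It gives the time, the measured TCP pose, the force and the opening at its end, in the units of the state.
- robot.read_state(): the state, without advancing time (a new reading comes with each control period).
- viewer.read_camera(name): name is "side" or "top" or "wrist"; returns the picture (420x560x3 uint8, blue, green, red); there is no depth.
- viewer.get_calibration(name): a dict with "fx", "fy", "cx", "cy" (pixels), "R" (3x3) and "t" (3): a world point X has camera coordinates R X + t. Camera axes: x right, y down, z forward; pixel columns grow to the right and rows downward; lengths in m; the calibration is good to about 2 mm. The wrist camera is an equidistant fisheye: a pixel r from the principal point sees the ray r / f radians off the axis. A picture is of the moment at which its call begins: read the wrist's pose just before it. get_calibration takes no time and is no camera call; for the wrist camera it gives the pose at the moment of the call.
- order.close_job(): hands the job in, once; it reports no verdict.
The state is a dict: "t": time; "q": joint angles; "dq": joint speeds; "joint_torque": joint torques, N m; "tool_pos": TCP position; "orientation": TCP orientation; "force": force on the tool from outside, world axes, zero at the start; "wrist_torque": the same for the moment, N m; "opening": finger opening in m.
Only numpy, scipy, OpenCV 4.12 (cv2) and the standard library are available. Lean on these libraries where they do the work, as an engineer would, in place of code of your own. Each camera call takes 0.05 s, during which the arm holds its last target. There are 200 camera calls.

TASK

The pattern file is lying open with its arches sprung apart. Close it the way you would with a thumb: push its lever over, past the dead point, until it snaps down flat and locks and both arches stand closed on their posts, then take the hand away. Work only by the lever: do not push on the arches, do not lift the file or shove it across the table, and leave the craft things on and around it where they are.

Things in the scene. Friction and masses are not known exactly. Their poses are not given: they have to be found in the camera images.
- file: A4 lever arch file, dark blue board, grey lining, loose on the table (about 2 kg with its cards), open flat, 318 mm along the spine by 645 mm across, boards 3 mm thick. Origin: underside, midway between the two posts. x runs along the spine towards the lever's end, z up, +y from the posts across the spine (y 60 to 135 mm) to the empty front cover (y 135 to 420 mm); back cover towards -y.
- cards (a point): centre of the top of the white A4 pattern cards filed on the back cover, 19 mm above the table; the stack covers the file's x -149 to 149 mm, y 12 to -198 mm. A black retaining bar on it at y = 0 rises to 22 mm. The steel base plate beside it spans x -55 to 110 mm, y -10 to 50 mm, its top 4.5 mm up.
- lever (a joint): lever angle, rad: 0 at the start (standing up, leaning back 13 degrees), 1.8 locked at its stop, lying along the file's +x. At q it points from the pivot (1.8 - q) rad above the file's +x, in the upright plane along x. Load at the roll: about 2 N at first, some 10 N at 0.6 to 0.9 rad, none at the dead point, 1.55, where it snaps down by itself and locks; let go earlier it springs back up.
- lever_tip (a point): centre of the lever's red thumb roll, 12 mm thick and 24 mm wide (along the file's y), 72 mm from the pivot; the rest of the lever is a steel strip 9 mm wide, 2.6 mm thick. Push the roll towards the file's +x and then down. At the start it is 88 mm above the table; locked, 18 mm, over the bare cover, 4 mm beside the cards.
- lever_pivot (a point): the lever's pivot between two bracket cheeks, fixed in the file's frame at x = 62, y = 28, z = 18 mm (the pivot pin lies along the file's y). The cheeks rise to 24.5 mm, 9.5 mm to each side.
- arches: two steel arches, 4 mm wire, at the file's x = -40 and +40 mm, turning together on a rod along x at y = 38, z = 12 mm (origin on the rod). Geared to the lever, sprung open: open they lean away from the posts over the spine (y 38 to 80 mm, up to 61 mm high); closed they rise to 62 mm and come down on the posts. Not to be pushed.
- post_top_a (a point): centre of the top of the steel tube post (6.4 mm thick) at the file's x = -40, y = 0, z = 46 mm.
- post_top_b (a point): centre of the top of the other post, at the file's x = +40, y = 0, z = 46 mm.
- arch_tip_a (a point): free end of the arch at the file's x = -40 mm; about 60 mm from its post while open, within 2 mm of the post's top when locked.
- arch_tip_b (a point): free end of the arch at the file's x = +40 mm.
- cone_a: pine cone standing on the file's front cover, 48 mm wide, 45 mm high, origin under its centre.
- ribbon: spool of red ribbon standing flat on the file's front cover, 60 mm across, 26 mm high, origin under its centre.
- tape: yellow roll of tape lying on the pattern cards, 52 mm across, 15 mm high, origin under its centre.
- cup: white cup on its saucer, 84 mm across, 66 mm high, origin under its centre.
- saucer: white saucer, 144 mm across, 18 mm high, origin under its centre.
- glue: white glue bottle with an orange cap, 38 mm across, 115 mm high, origin under its centre.
- scissors: scissors lying flat on the file's front cover, blue handles, 185 mm long, origin under the pivot screw.
- cone_b: larger pine cone on the table, 55 mm wide, 52 mm high, origin under its centre.

How it is judged:
By the outcome, as a careful person would: the job done as asked, in the order asked, and still so for the second after the job is handed in, with the robot touching nothing.
It also fails if it takes over 38 s, if anything falls off the work surface, if the arm or the gripper's body presses on something with over 40 N, if the wrist force passes 120 N, or if a joint passes its speed limit or range.

## Working session

There is one attempt and no reset: what is moved stays moved. The work goes in short steps, Python scripts to look and compute and a tool call to move; the robot and the scene stay as the last step left them, time stands still between calls to the robot, and variables do not carry over. Pictures are saved under pics/ and viewed, about 8 in all and at most 12, crops included, and the job is handed in when it is done.

Besides the shell and the picture viewer there is one more tool, called as name(argument=value, ...), one argument or row to a line, values as JSON. apply_moves: Moves the arm, as the interface text tells. Its arguments: {"type":"object","properties":{"deltas":{"type":"array"},"grip_force":{"type":"number"}},"required":["deltas"]}

```bash
mkdir -p pics; python3 - <<'E'
from plant import robot, viewer
import cv2,numpy as np
s=robot.read_state(); print({k:np.round(v,3).tolist() for k,v in s.items()})
for n in("top","side"):
    cv2.imwrite(f"pics/{n}0.png",viewer.read_camera(n)); c=viewer.get_calibration(n); print(n,{k:np.round(v,4).tolist() for k,v in c.items()})
E
```

```text
{'t': 0.0, 'q': [1.135, 0.131, 1.489, -0.0, 1.523, -0.085], 'dq': [0.0, 0.001, -0.0, 0.0, 0.001, 0.0], 'joint_torque': [0.001, -55.985, -49.176, 0.077, 0.036, -0.0], 'tool_pos': [0.206, 0.563, 0.404], 'orientation': [-0.548, -3.093, 0.003], 'force': [-0.313, -0.472, 0.364], 'wrist_torque': [-0.026, -0.023, -0.025], 'opening': 0.093}
top {'fx': 513.3061, 'fy': 513.3061, 'cx': 279.6542, 'cy': 215.5786, 'R': [[-0.0071, -1.0, -0.0043], [-0.9905, 0.0076, -0.1374], [0.1374, 0.0033, -0.9905]], 't': [0.0264, 0.5665, 1.5536]}
side {'fx': 461.9359, 'fy': 461.9359, 'cx': 280.4661, 'cy': 207.4185, 'R': [[0.7979, -0.6027, 0.0055], [-0.4633, -0.6192, -0.634], [0.3855, 0.5033, -0.7733]], 't': [-0.4344, 0.3025, 1.4566]}
```

View pics/top0.png

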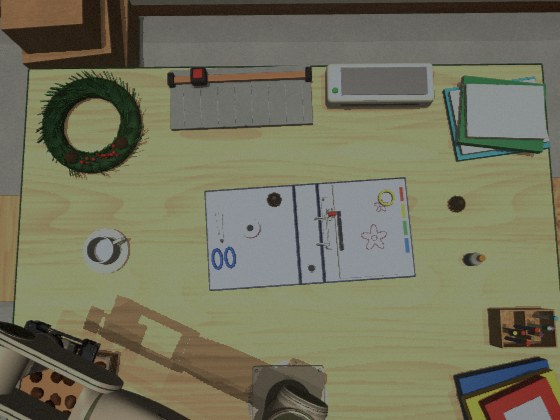

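View pics/side0.png

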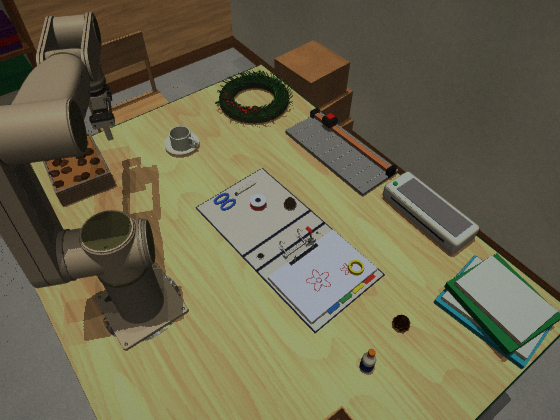

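```bash
cat > h.py <<'E'
import numpy as np
from plant import viewer
def ray(n,px,z):
    c=viewer.get_calibration(n);R=np.array(c["R"]);t=np.array(c["t"])
    d=np.array([(px[0]-c["cx"])/c["fx"],(px[1]-c["cy"])/c["fy"],1]); d=R.T@d; o=-R.T@t
    return o+d*(z-o[2])/d[2]
def proj(n,X):
    c=viewer.get_calibration(n);p=np.array(c["R"])@X+np.array(c["t"])
    return np.array([c["fx"]*p[0]/p[2]+c["cx"],c["fy"]*p[1]/p[2]+c["cy"]])
E
python3 - <<'E'
import cv2,numpy as np
from h import *
for p in[(205,191),(405,178),(414,275),(210,290)]: print(ray("top",p,.003).round(3))
a=cv2.imread("pics/top0.png")[170:295,290:370]; b=cv2.imread("pics/side0.png")[215:290,255:355]
a=cv2.resize(a,None,fx=4.6,fy=4.6,interpolation=cv2.INTER_CUBIC)
b=cv2.resize(b,None,fx=4.2,fy=4.2,interpolation=cv2.INTER_CUBIC)
im=np.zeros((600,800,3),np.uint8); im[:a.shape[0],:a.shape[1]]=a; im[:b.shape[0],375:375+b.shape[1]]=b; cv2.imwrite("pics/c1.png",im)
E
```

```text
[0.653 0.26  0.003]
[ 0.69  -0.38   0.003]
[ 0.381 -0.396  0.003]
[0.339 0.241 0.003]
```

View pics/c1.png

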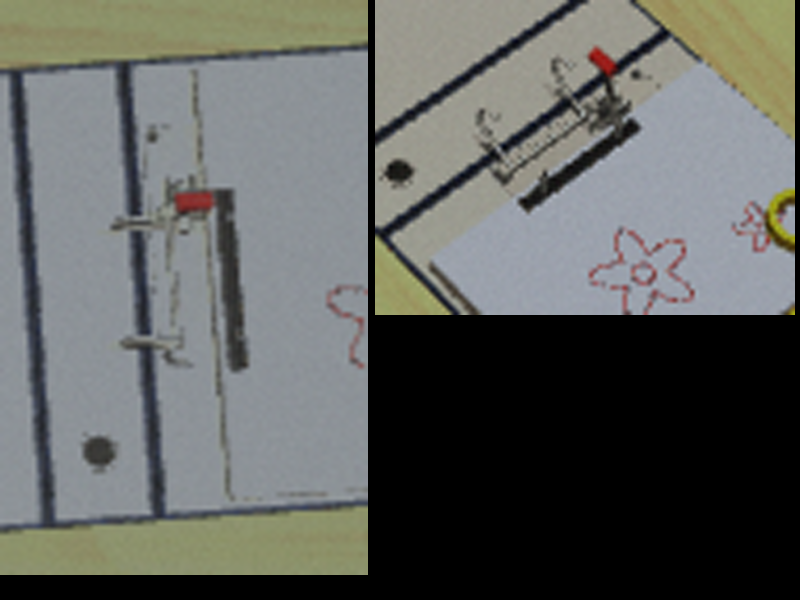

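```bash
cat >> h.py <<'E'
def fit():
    F=np.array([[.159,.42],[.159,-.225],[-.159,-.225],[-.159,.42]])
    W=np.array([ray("top",p,.003)[:2] for p in[(205,191),(405,178),(414,275),(210,290)]])
    f=(F-F.mean(0))@[1,1j]; w=(W-W.mean(0))@[1,1j]; th=np.angle((w*f.conj()).sum())
    R=np.array([[np.cos(th),-np.sin(th)],[np.sin(th),np.cos(th)]]); o=W.mean(0)-R@F.mean(0)
    return th,R,o,W-(F@R.T+o)
E
python3 - <<'E'
from h import *
from plant import robot
th,R,o,e=fit(); print(th,o,e.round(4).tolist())
tip=lambda q,r=.072:np.r_[R@[.062+r*np.cos(1.8-q),.028]+o,.018+r*np.sin(1.8-q)]
print("tip from file",tip(0), proj("top",tip(0)),proj("side",tip(0)))
a=ray("top",(332.2,213.7),.088); b=ray("side",(309.3,229.5),.088); print(a,b)
print("cup etc", ray("top",(105,250),.03))
from scipy.spatial.transform import Rotation as Ro
print(Ro.from_rotvec(robot.read_state()["orientation"]).as_matrix().round(3))
c=viewer.get_calibration("wrist");print(c)
E
```

```text
0.06081546746626316 [ 0.52188224 -0.16588906] [[-0.0022, -0.0025], [-0.0041, 0.0008], [0.0045, 0.0046], [0.0018, -0.0028]]
tip from file [ 0.56573753 -0.13516683  0.08811703] [331.92015571 213.26191635] [310.19499063 227.8984865 ]
[ 0.56441714 -0.13599156  0.088     ] [ 0.55919996 -0.13845442  0.088     ]
cup etc [0.46451462 0.56384184 0.03      ]
[[-0.939  0.344 -0.001]
 [ 0.344  0.939 -0.001]
 [ 0.    -0.002 -1.   ]]
{'fx': 325.19226210127806, 'fy': 325.19226210127806, 'cx': 277.30475989843643, 'cy': 212.09335689943865, 'R': array([[ 0.34369781,  0.9390777 , -0.00220877],
       [ 0.89728172, -0.32770496,  0.2957955 ],
       [ 0.27705114, -0.10364615, -0.95524873]]), 't': array([-0.59895296, -0.03527986,  0.39255409])}
```

apply_moves(
  deltas=[
    [0,[0,0,0],-0.137],
    [0,[0,0,0],-0.137],
    [0,[0,0,0],-0.138],
    [0,[-20,-60,0],0],
    [0,[-20,-60,0],0],
  ],
  grip_force=20,
)

```text
t: 0.72
tool_pos: [0.253, 0.4464, 0.4037]
orientation: [0.099, -3.139, 0.002]
force: [1.7, 0.7, 0.6]
opening: 0.0473
```

```bash
cat >> h.py <<'E'
def tipfile():
    from plant import robot
    from scipy.spatial.transform import Rotation as Ro
    th,R,o,e=fit(); s=robot.read_state(); M=Ro.from_rotvec(s["orientation"]).as_matrix()
    p=s["tool_pos"]+M[:,2]*.186; f=R.T@(p[:2]-o)
    print("t",round(s["t"],2),"tip file mm",(np.r_[f,p[2]]*1e3).round(1),"yaw err",round(np.arctan2(*(R.T@M[:2,1])),4),"F",np.round(s["force"],1),"open",round(s["opening"],4))
E
python3 -c "
from h import *
tipfile()"
```

```text
t 0.72 tip file mm [-231.4  627.2  217.7] yaw err -0.0021 F [1.7 0.7 0.6] open 0.0473
```

apply_moves(
  deltas=[
    [0,[-25,-56,0],0],
    [0,[-25,-56,0],0],
    [0,[-25,-56,0],0],
    [0,[-25,-56,0],0],
    [0,[-25,-56,0],0],
  ],
)

```text
t: 1.35
tool_pos: [0.3951, 0.1738, 0.4046]
orientation: [-0.096, 3.14, 0.0]
force: [2.6, 0.3, -0.5]
opening: 0.0011
```

apply_moves(
  deltas=[
    [0,[-24,-56,0],0],
    [0,[-24,-56,0],0],
    [0,[-24,-56,0],0],
    [0,[-24,-56,0],0],
    [0,[-20,-56,0],0],
  ],
)

```text
t: 1.98
tool_pos: [0.5282, -0.0987, 0.4044]
orientation: [0.096, -3.14, -0.0]
force: [1.0, 0.3, 0.5]
opening: 0.0005
```

apply_moves(
  deltas=[
    [0,[0,-30,0],0],
    [0,[0,0,0],0],
  ],
)

```text
t: 2.22
tool_pos: [0.5294, -0.1286, 0.4039]
orientation: [0.091, -3.139, -0.0]
force: [-0.0, 0.6, -0.2]
opening: 0.0005
```

```bash
python3 -c "
from h import *
tipfile()
import cv2
cv2.imwrite('pics/w1.png',viewer.read_camera('wrist'))"
```

```text
t 2.23 tip file mm [  9.5  36.8 217.9] yaw err 0.0029 F [-0.   0.6 -0.2] open 0.0005
```

View pics/w1.png

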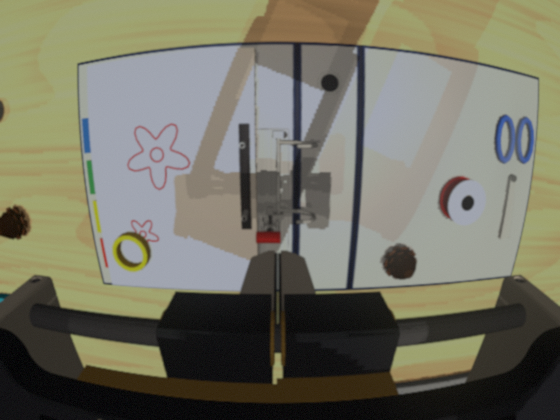

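```bash
cat >> h.py <<'E'
def wray(px,z):
    c=viewer.get_calibration("wrist");R=np.array(c["R"]);t=np.array(c["t"])
    v=np.array([px[0]-c["cx"],px[1]-c["cy"]]);r=np.hypot(*v);a=r/c["fx"]
    d=R.T@np.r_[v/r*np.sin(a),np.cos(a)]; o=-R.T@t; X=o+d*(z-o[2])/d[2]
    th,R2,of,e=fit(); return X, (R2.T@(X[:2]-of)*1e3).round(1)
E
python3 -c "
from h import *
print('roll',wray((268,237),.088))
for p,z in(((244,229),.022),((244,124),.022),((538,79),.003),((78,64),.003),((512,276),.003),((108,285),.003)): print(wray(p,z)[1])"
```

```text
roll (array([ 0.56430868, -0.13442382,  0.088     ]), array([44.3, 28.8]))
[60.1 -1.7]
[-62.8   1.4]
[-157.9  419.3]
[-158.2 -222.4]
[155.8 424.3]
[ 158.5 -215.1]
```

apply_moves(
  deltas=[
    [0,[0,-9,40],0],
    [0,[0,0,40],0],
    [0,[0,0,40],0],
    [0,[0,0,17],0],
    [0,[0,0,0],0],
  ],
)

```text
t: 2.9
tool_pos: [0.5297, -0.1346, 0.2669]
orientation: [0.098, -3.138, -0.002]
force: [0.5, -0.4, 0.5]
opening: 0.0002
```

```bash
python3 -c "
from h import *
tipfile()
import cv2
im=viewer.read_camera('side')[180:270,250:370]
cv2.imwrite('pics/s2.png',cv2.resize(im,None,fx=6,fy=6,interpolation=2))"
```

```text
t 2.9 tip file mm [ 9.3 30.9 80.9] yaw err -0.0014 F [ 0.5 -0.4  0.5] open 0.0002
```

View pics/s2.png

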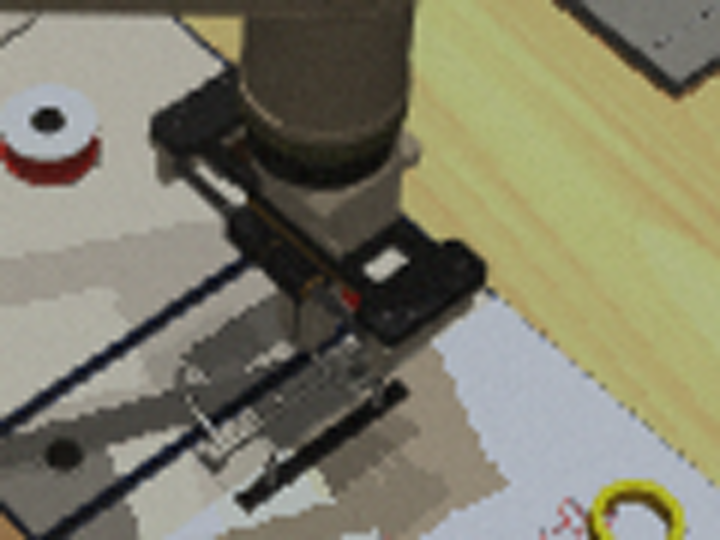

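The picture shows the closed fingers just behind the red roll (about (350,298)) and clear of the arches. I'll advance to contact.

apply_moves(
  deltas=[
    [0,[-6,-2,0],0],
    [0,[-6,0,0],0],
    [0,[-5,0,0],0],
    [0,[-4,0,0],0],
    [0,[-4,0,0],0],
  ],
)

```text
t: 3.58
tool_pos: [0.5552, -0.1361, 0.2677]
orientation: [0.096, -3.139, -0.0]
force: [-3.1, -0.7, 2.2]
opening: 0.0006
```

apply_moves(
  deltas=[
    [0,[-4,0,0],0],
    [0,[-4,0,0],0],
    [0,[0,0,0],0],
  ],
)

```text
t: 3.95
tool_pos: [0.5634, -0.1356, 0.2677]
orientation: [-0.096, 3.14, -0.0]
force: [-2.8, -0.1, 3.0]
opening: 0.0005
```

```bash
python3 -c "
from h import *
tipfile()
import cv2
cv2.imwrite('pics/w2.png',viewer.read_camera('wrist')[150:420,100:460])"
```

```text
t 3.95 tip file mm [43.3 27.7 81.7] yaw err -0.0004 F [-2.8 -0.1  3. ] open 0.0005
```

View pics/w2.png

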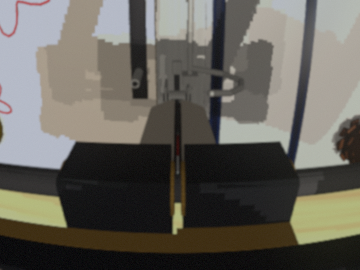

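apply_moves(
  deltas=[
    [0,[-5,0,1],0],
    [0,[-5,0,1],0],
    [0,[-5,0,1],0],
    [0,[-2,0,1],0],
  ],
)

```text
t: 4.5
tool_pos: [0.5803, -0.1346, 0.2637]
orientation: [0.096, -3.14, 0.0]
force: [-6.8, -0.1, 4.2]
opening: 0.0
```

```bash
python3 -c "
from h import *
tipfile()"
```

```text
t 4.5 tip file mm [60.1 27.7 77.7] yaw err -0.0004 F [-6.8 -0.1  4.2] open 0.0
```

apply_moves(
  deltas=[
    [0,[-4,0,1],0],
    [0,[-4,0,1],0],
    [0,[-4,0,1],0],
    [0,[-2,0,1],0],
  ],
)

```text
t: 5.0
tool_pos: [0.5941, -0.1337, 0.2596]
orientation: [0.096, -3.139, -0.0]
force: [-7.3, -0.2, 6.3]
opening: 0.0007
```

```bash
python3 -c "
from h import *
tipfile()
import cv2
a=viewer.read_camera('top')
b=cv2.imread('pics/top0.png')
r=slice(165,300),slice(195,425)
im=np.vstack([x[r] for x in (b,a)])
cv2.imwrite('pics/t3.png',cv2.resize(im,None,fx=2.2,fy=2.2,interpolation=2))
for k in ((slice(175,300),slice(198,300)),(slice(170,285),slice(360,425))):
  print(cv2.phaseCorrelate(b[k][...,1].astype(float),a[k][...,1].astype(float)))"
```

```text
t 5.0 tip file mm [73.8 27.7 73.6] yaw err -0.0004 F [-7.3 -0.2  6.3] open 0.0007
((0.021006935064249888, 0.5114360821576867), 0.9288147325355073)
((0.05740094651743988, 0.038147404065817625), 0.875852339297434)
```

apply_moves(
  deltas=[
    [0,[-5,0,1],0],
    [0,[-5,0,1],0],
    [0,[-5,0,1.5],0],
    [0,[-5,0,2.5],0],
  ],
)

```text
t: 5.55
tool_pos: [0.6122, -0.1326, 0.2512]
orientation: [0.095, -3.132, -0.002]
force: [-12.7, -2.2, 0.1]
opening: 0.0001
```

```bash
python3 -c "
from h import *
tipfile()
import cv2
a=viewer.read_camera('top')
b=cv2.imread('pics/top0.png')
for k in ((slice(175,300),slice(198,300)),(slice(170,285),slice(360,425))):
  print(cv2.phaseCorrelate(b[k][...,1].astype(float),a[k][...,1].astype(float)))"
```

```text
t 5.55 tip file mm [90.7 28.  65.2] yaw err -0.0001 F [-12.7  -2.2   0.1] open 0.0001
((-0.008144328683364677, 0.49911149866703397), 0.9335953956270605)
((0.016661170458213803, 0.009516118121865702), 0.9119422646753771)
```

```bash
python3 -c "
from h import *
tipfile()
import cv2
im=viewer.read_camera('side')[180:270,260:360]
a=cv2.resize(im,None,fx=6,fy=6,interpolation=2)
cv2.imwrite('pics/s4.png',a)"
```

```text
t 5.6 tip file mm [91.3 28.  65. ] yaw err -0.0001 F [-11.8  -2.1   1.1] open 0.0004
```

View pics/s4.png

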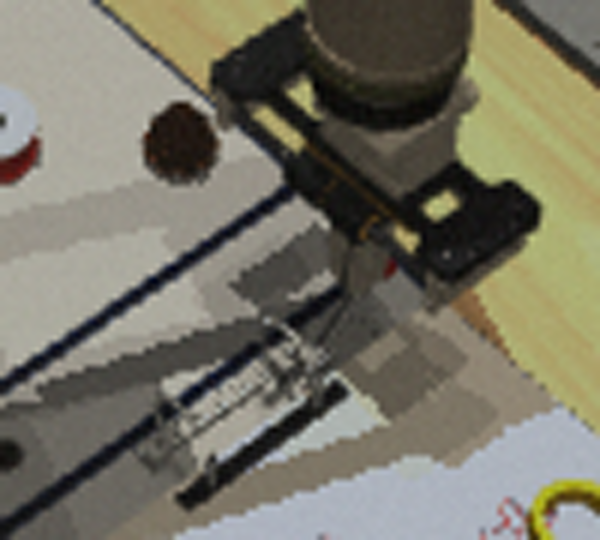

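apply_moves(
  deltas=[
    [0,[-4,0,2.5],0],
    [0,[-4,0,3],0],
    [0,[-3,0,3],0],
    [0,[-2,0,3],0],
  ],
)

```text
t: 6.15
tool_pos: [0.626, -0.1316, 0.2406]
orientation: [0.096, -3.136, -0.001]
force: [-10.5, -0.3, 1.4]
opening: 0.0006
```

```bash
python3 -c "
from h import *
tipfile()"
```

```text
t 6.15 tip file mm [105.2  28.   54.6] yaw err -0.0002 F [-10.5  -0.3   1.4] open 0.0006
```

apply_moves(
  deltas=[
    [0,[-2,0,3],0],
    [0,[-1,0,3],0],
    [0,[-1,0,3],0],
    [0,[-1,0,3],0],
  ],
)

```text
t: 6.65
tool_pos: [0.632, -0.1312, 0.2297]
orientation: [0.096, -3.139, -0.001]
force: [-3.7, -0.2, 2.1]
opening: 0.0004
```

```bash
python3 -c "
from h import *
tipfile()"
```

```text
t 6.65 tip file mm [111.9  28.   43.7] yaw err -0.0004 F [-3.7 -0.2  2.1] open 0.0004
```

apply_moves(
  deltas=[
    [0,[-1,0,3],0],
    [0,[-1,0,3],0],
    [0,[-0.5,0,3],0],
    [0,[0,0,3],0],
  ],
)

```text
t: 7.15
tool_pos: [0.6349, -0.1312, 0.2183]
orientation: [-0.096, 3.139, -0.0]
force: [-0.1, -0.4, -0.9]
opening: 0.0002
```

```bash
python3 -c "
from h import *
tipfile()
import cv2
im=viewer.read_camera('side')[180:270,260:360]
a=cv2.resize(im,None,fx=6,fy=6,interpolation=2)
cv2.imwrite('pics/s5.png',a)"
```

```text
t 7.15 tip file mm [115.2  27.7  32.3] yaw err -0.0004 F [-0.1 -0.4 -0.9] open 0.0002
```

View pics/s5.png

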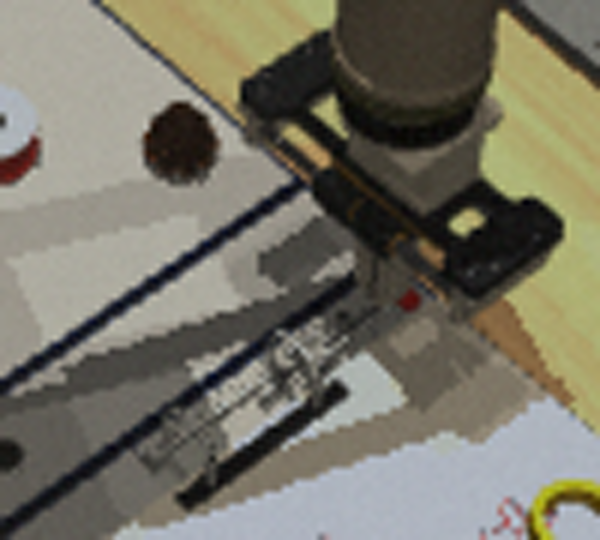

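Contact force is gone and the arches look over at the posts, so the lever has snapped. I'll lift straight up and clear.

apply_moves(
  deltas=[
    [0,[0,0,-15],0],
    [0,[0,0,-40],0],
    [0,[0,0,-55],0],
    [0,[0,0,-60],0],
    [0,[50,30,-20],0],
  ],
)

```text
t: 7.82
tool_pos: [0.585, -0.1056, 0.4152]
orientation: [-0.094, 3.13, -0.005]
force: [0.1, 0.7, 0.3]
opening: 0.0007
```

apply_moves(
  deltas=[
    [0,[40,55,0],0],
    [0,[30,55,0],0],
    [0,[30,55,0],0],
    [0,[30,55,0],0],
    [0,[20,55,0],0],
  ],
)

```text
t: 8.45
tool_pos: [0.4184, 0.1577, 0.4101]
orientation: [-0.095, 3.137, 0.001]
force: [1.5, 0.7, 0.0]
opening: 0.0003
```

apply_moves(
  deltas=[
    [0,[20,55,0],0],
    [0,[20,55,0],0],
    [0,[10,55,0],0],
    [0,[0,30,0],0],
    [0,[0,0,0],0],
  ],
)

```text
t: 9.07
tool_pos: [0.3574, 0.3495, 0.4095]
orientation: [-0.101, 3.139, 0.002]
force: [0.7, -0.4, 1.3]
opening: 0.0006
```

```bash
python3 - <<'E'
from h import *
import cv2
tipfile()
A=viewer.read_camera("top");B=viewer.read_camera("side");T=cv2.imread("pics/top0.png")
a=cv2.resize(A[170:295,290:370],None,fx=4.6,fy=4.6,interpolation=2);b=cv2.resize(B[215:290,255:355],None,fx=4.2,fy=4.2,interpolation=2)
c=cv2.resize(A[165:300,195:425],None,fx=1.8,fy=1.8)
im=np.zeros((600,800,3),np.uint8); im[:575,:368]=a; im[:315,375:795]=b; im[330:330+c.shape[0],378:378+c.shape[1]]=c; cv2.imwrite("pics/f.png",im)
for k in ((slice(175,300),slice(198,300)),(slice(170,285),slice(360,425))):
  print(cv2.phaseCorrelate(T[k][...,1].astype(float),A[k][...,1].astype(float)))
th,R,o,e=fit()
for n in("top","side"):
  for q in(1.5,1.8): print(n,q,proj(n,np.r_[R@[.062+.072*np.cos(1.8-q),.028]+o,.018+.072*np.sin(1.8-q)]).round(1))
E
```

```text
t 9.07 tip file mm [-132.6  524.7  223.5] yaw err -0.0035 F [ 0.7 -0.4  1.3] open 0.0006
((0.01011615194344273, 0.4901600070488712), 0.924785715963102)
((0.009300778271743582, 0.003978757069340588), 1.001434133221833)
top 1.5 [328.2 188.6]
top 1.8 [327.5 188.8]
side 1.5 [327.3 223.6]
side 1.8 [327.5 226.8]
```

View pics/f.png

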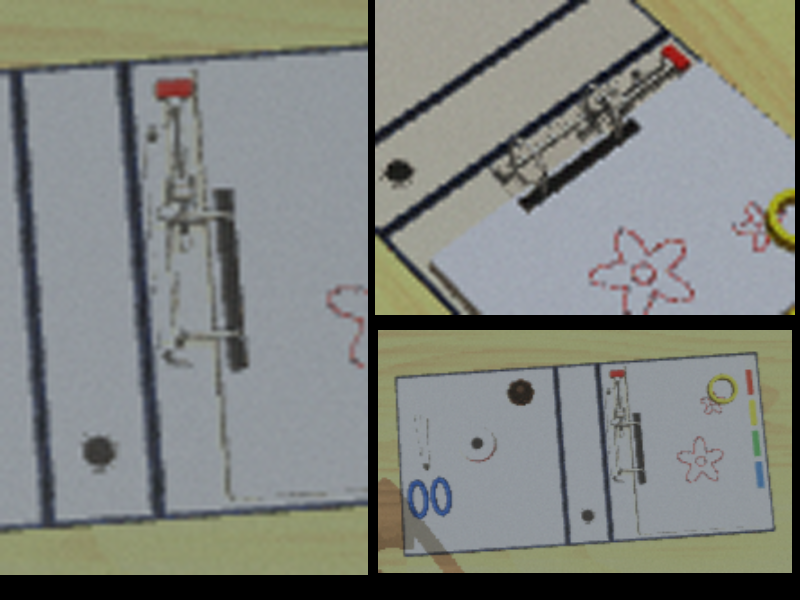

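```bash
python3 -c "
from plant import order
print(order.close_job())"
```

```text
the job is handed in; nothing more can be done
None
```

The file is closed and locked, and the job is handed in at about 9 s of robot time. I pushed the red roll towards the file's +x with the closed fingertips and followed it down. The lever snapped past its dead point, the contact force dropped to about zero, and I lifted the hand clear.

- **Lever:** the last side picture shows the roll at about (327, 229). The locked position predicts (327.5, 226.8). The 2-pixel difference matches the calibration offset I saw at the start, so the lever reads as down flat at its stop.
- **Arches:** both lie across to their posts in the last top and side pictures. I did not measure the tip-to-post gap directly.
- **File and craft things:** the file's edges and the things lying on it look unmoved. The cards side shifted less than 0.02 pixels against the start picture. The cover side read a constant 0.5 pixel (about 1.5 mm) from mid-push onwards. I put that down to the arm's shadow, but I could not confirm it.
- **Forces:** the pushing force stayed under about 13 N in the readings taken after each move.
- **Disagreement:** midway through the push, the fingertip sat 2 to 5 mm lower than my model of the lever strip predicted. It had no effect on the result.

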